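# Lay a finished module on the pile

## Robot

A 6-joint arm with a two-finger parallel gripper is mounted at the origin on the work surface. World frame = base frame: x ahead of the robot, y to its left, z up, the work surface at z = 0. Lengths are in mm, angles in rad, forces in N, time in s.
With the tool pointing down it reaches from about 400 to 925 mm from the base axis. Payload 12.5 kg.
Tool frame: the origin (TCP) lies at the very end of the fingers, on their centre line; the grasp point (between the pads) lies 19 mm behind it; z points along the fingers, y is the line along which they close (so a half turn about z gives the same grasp; the last joint's range is limited). The gripper opens to 95 mm and grips with 3 to 60 N. Pads are 20 mm wide; open, the fingers measure 119 mm over their backs; the gripper's body (75 mm by 180 mm) begins 59 mm behind the grasp point.
Start: joints at [-1.305, 0.491, 1.559, -0, 1.092, -0.106], TCP at [227.082, -582.306, 214.661] pointing down, gripper open.
Joint ranges: [-3.1, 3.1], [-0.84, 2.19], [0.05, 2.79], [-1.13, 4.28], [0.06, 2.93], [-2.69, 2.69]. Speed limits (rad/s): [2.22, 2.22, 2.79, 3.14, 3.14, 3.14].

## Interface

Orientations are given as [roll, pitch, yaw] about the fixed x, y, z axes, in that order (R = Rz(yaw) Ry(pitch) Rx(roll)).
In Python, from cell import * gives the robot as it stands.
- The arm moves only by the tool jog_arm, never from a script. Its argument "targets" is a list of rows, each an object with "turn": the turn, a rotation vector about the world's x, y, z in degrees, a list of three; "slide": the shift along the world's x, y, z in mm, a list of three; "claw": the opening in per cent of the stroke, from 0 (shut) to 100 (fully open). In form: [{"turn": [wx, wy, wz], "slide": [x, y, z], "claw": claw}, ...]. A call has 1 to 5 rows; each row shifts and turns the commanded pose from where the row before left it; what a row does not reach is not made up. A row lasts 1/8 s, in which the tool goes at most 62.5 mm and 10.7 degrees, less where a joint would pass 70% of its speed; a pose out of reach is approached as far as the arm can. A call with a gripper value outside its range is refused whole. The fingers move at their own pace and stop on an object; the grip force is fixed at half the most. Time passes only in rows, so rows that do not move let the fingers close. It gives the time, the measured TCP pose, the force, the opening and the grip force at its end, in the units of the state.
- state(): the state, without advancing time (a new reading comes with each control period).
- read_camera(name): name is "scene" or "top" or "wrist"; returns a dict with "frame" (400x640x3 uint8, blue, green, red), "mtx" (3x3 intrinsics, pixels), "R" (3x3) and "t" (3): a world point X has camera coordinates R X + t. Camera axes: x right, y down, z forward; pixel columns grow to the right and rows downward; lengths in mm; the calibration is good to about 2 mm. A picture is of the moment at which its call begins. There is no depth.
- job_done(): hands the job in; it is judged then, once.
Trained networks look in the newest picture that a camera, given by its name, has taken for a name from the list of things; names that differ only in an ending like _2 or _b are one class to them, and where a whole thing is asked for, a point or a joint stands for the part that bears it (a point fixed in the world has none). Each returns a list of dicts, best first, with "conf" (0 to 1); they miss things now and then, are a little off and sometimes report something else, mostly with a low value. They report only what shows in the picture. A call takes as long as a camera call. They do not tell look-alikes from the thing itself.
- look_for(query, camera): "xy" ([column, row] in pixels, amid what is visible of it).
The state is a dict: "t": time; "joints": joint angles; "qvel": joint speeds; "tau": joint torques, N m; "eef_pos": TCP position; "tcp_rot": TCP orientation; "ft_force": force on the tool from outside, world axes, zero at the start; "moment": the same for the moment, N m; "opening": opening from 0.0 (shut) to 1.0 (fully open); "grip_force": force on a finger pad.
Only numpy, scipy, OpenCV 4.12 (cv2) and the standard library are available. Lean on these libraries where they do the work, as an engineer would, in place of code of your own. Each camera call takes 0.05 s, during which the arm holds its last target. There are 200 camera calls.

## Task

A finished module, a closed ribbed aluminium box, stands on edge in the rack. Take it out, lay it over onto one of its broad faces on the bench and let go, then take it again across its width and lower it gently, level, onto the pile of modules in the tray, feeling for the top because nobody knows how high the pile is; let go only once it rests there, lined up with the ones below. Leave the two open board assemblies, the screwdriver and the bottle where they are.

Things in the scene. Friction and masses are not known exactly. Their poses are not given: they have to be found in the camera images.
- module: Closed ribbed aluminium box, black end plates: 104 mm long (its x), 24 thick (y), 60 wide (z); 0.2 to 0.35 kg, loose. Origin at its centre. Starts on a long side in any of the rack's slots, z up, x along the slot, underside 6 mm and top 66 mm above the bench. Let go on edge, it tips over by itself if leaned over 22 degrees about its x. Either broad face may end up, either end forward.
- rack: Fixed aluminium plate 126 (x) by 172 (y) by 6 mm thick; three slots along its x at y = -62, 0, 62 mm, 28 mm wide between black fins 6 to 28 mm above the bench; the fins reach from 27 to 49 mm either side of x = 0, a slot's middle is open. Origin: centre of its underside. Rack and tray stand left and right before the robot, or the other way round; the bench between is clear.
- tray: Fixed black tray 150 (x) by 108 mm (y), rim 28 mm high, flange to 160 by 118. Origin: centre of its underside, on the bench; z up. Centred in it is a straight pile of such modules laid flat, length along the tray's x, width along its y, 6 mm foam between them, so it yields about 1 mm per 5 N, 4 mm at most. The pile's height is not known: its top is anywhere from 58 to 110 mm above the bench.
- assembly_a: Bystander: an open board assembly (green board and slotted aluminium cover on brass standoffs), 100 mm long (x), 24 mm thick (y), 56 mm high (z), standing on edge in another slot, loose. Origin at its centre.
- assembly_b: Bystander: a second open board assembly, the same as the first, standing on edge in the remaining slot, loose. Origin at its centre.
- screwdriver: Bystander: a screwdriver 170 mm long lying on the far part of the bench, its length along its x. Origin under its middle.
- bottle: Bystander: a closed white bottle, 52 mm across, 120 mm high, standing on the far part of the bench. Origin at the centre of its underside.
Not all that is in view belongs to the job. Leave any red look-alike of the module alone.

How it is judged (in metres and radians):
On the way, in this order (a step that is already met when the one before it is completed fails the run):
1. the module lies on a broad face on the bench, out of the rack, let go (angle between the y axis of module and the z axis of tray, either way round below 0.12 rad and height (world z) of module below 0.018 m and contact force between the fingers and module below 0.1 N), for 0.2 s.
2. still held and level, the module touches the top of the pile (angle between the y axis of module and the z axis of tray, either way round below 0.15 rad and horizontal distance between module and tray below 0.02 m and z of module in the frame of tray above 0.06 m and contact force between module and tray above 0.3 N and contact force between the fingers and module above 1 N), for 0.1 s.
At the end, for the whole second after the job is handed in: The module lies at rest and released on top of the pile, flat within 0.08 rad, its centre within 15 mm of the pile's axis, its length within 0.17 rad of the pile's; the two assemblies, the screwdriver and the bottle within 30 mm of where they were (angle between the y axis of module and the z axis of tray, either way round below 0.08 rad and horizontal distance between module and tray below 0.015 m and angle between the x axis of module and the x axis of tray, either way round below 0.17 rad and z of module in the frame of tray above 0.06 m and contact force between module and tray above 0.5 N and linear speed of module below 0.02 m/s and distance of each of assembly_a, assembly_b, screwdriver, bottle from where it was at the start of the episode below 0.03 m); the robot touches nothing.
It fails at once if the module is dropped or rammed onto the pile (over 40 N) (contact force between module and tray above 40 N).
It fails at once if a bystander is knocked away (distance of any of assembly_a, assembly_b, screwdriver, bottle from where it was at the start of the episode above 0.05 m).
It also fails if it takes over 72 s, if anything falls off the work surface, if the arm or the gripper's body presses on something with over 40 N, if the wrist force passes 120 N, or if a joint passes its speed limit or range.

## Working session

There is one attempt and no reset: what is moved stays moved. The work goes in short steps, Python scripts to look and compute and a tool call to move; the robot and the scene stay as the last step left them, time stands still between calls to the robot, and variables do not carry over. Pictures are saved under pics/ and viewed, at most 10 in all, crops included, and the job is handed in when it is done.

Besides the shell and the picture viewer there is one more tool, called after "Request:" as a command line: name --argument value ..., lists and objects as JSON in quotes. jog_arm: Moves the arm, as the interface text tells. Its arguments: {"type":"object","properties":{"targets":{"type":"array","items":{"type":"object","properties":{"turn":{"type":"array","items":{"type":"number"}},"slide":{"type":"array","items":{"type":"number"}},"claw":{"type":"number"}}}}},"required":["targets"]}

```bash
ls; mkdir -p pics
cat > h.py <<'E'
from cell import *
import numpy as np, cv2
def ray(c,uv,z):
    d=c["R"].T@(np.linalg.inv(c["mtx"])@np.array([uv[0],uv[1],1.])); o=-c["R"].T@c["t"]
    return o+d*(z-o[2])/d[2]
def proj(c,X):
    p=c["mtx"]@(c["R"]@np.array(X,float)+c["t"]); return p[:2]/p[2]
E
python3 - <<'E'
from h import *
s=state(); print(s)
for n in("scene","top"):
    c=read_camera(n); cv2.imwrite(f"pics/{n}0.png",c["frame"]); print(n,-c["R"].T@c["t"])
    for q in("module","rack","tray","assembly_a","screwdriver","bottle"):
        print(q,[(np.round(r["xy"]).tolist(),round(r["conf"],2),np.round(ray(c,r["xy"],36)).tolist()) for r in look_for(q,n)])
E
```

```text
pics
{'t': 0.0, 'joints': array([-1.30457422e+00,  4.91541063e-01,  1.55946033e+00, -2.95568045e-05,
        1.09168933e+00, -1.05563024e-01]), 'qvel': array([ 0.00026323, -0.00088113,  0.00015441, -0.00075735,  0.0013152 ,
        0.00046216]), 'tau': array([ 1.33578571e-03, -6.12643576e+01, -2.58190495e+01,  6.93112356e-02,
        4.81865939e-02, -1.56927713e-04]), 'eef_pos': array([ 227.01999055, -582.04590604,  214.06949267]), 'tcp_rot': array([-3.14049794e+00, -8.96322161e-05,  3.71798718e-01]), 'ft_force': array([ 0.87855729, -0.38748088,  0.26129397]), 'moment': array([-0.06727516, -0.04442527, -0.0181355 ]), 'grip_force': 0.0, 'opening': 0.996162721227288}
scene [ 943.14705472 -711.45272457  826.74957622]
module [([312.0, 121.0], 0.98, [347.0, 388.0, 36.0]), ([364.0, 124.0], 0.87, [524.0, 447.0, 36.0]), ([343.0, 140.0], 0.84, [495.0, 327.0, 36.0])]
rack [([344.0, 174.0], 0.78, [570.0, 171.0, 36.0])]
tray [([269.0, 291.0], 0.7, [586.0, -288.0, 36.0])]
assembly_a [([341.0, 152.0], 0.88, [515.0, 266.0, 36.0]), ([332.0, 167.0], 0.58, [523.0, 184.0, 36.0])]
screwdriver [([376.0, 257.0], 0.94, [773.0, -89.0, 36.0])]
bottle [([404.0, 204.0], 0.68, [775.0, 124.0, 36.0]), ([268.0, 290.0], 0.4, [582.0, -287.0, 36.0])]
top [ 493.88394349   47.32169283 1186.58544189]
module [([160.0, 216.0], 0.97, [519.0, 442.0, 36.0]), ([179.0, 284.0], 0.87, [349.0, 387.0, 36.0]), ([212.0, 226.0], 0.71, [496.0, 308.0, 36.0]), ([441.0, 193.0], 0.28, [587.0, -279.0, 36.0])]
rack [([244.0, 221.0], 0.98, [509.0, 225.0, 36.0])]
tray [([439.0, 195.0], 0.66, [582.0, -273.0, 36.0])]
assembly_a [([234.0, 222.0], 0.96, [506.0, 251.0, 36.0]), ([261.0, 218.0], 0.94, [519.0, 182.0, 36.0])]
screwdriver [([359.0, 129.0], 0.59, [751.0, -67.0, 36.0])]
bottle []
```

Run:
```python
import cv2
a=cv2.imread("pics/top0.png")[90:330,110:510]; cv2.imwrite("pics/t1.png",cv2.resize(a,None,fx=2,fy=2,interpolation=cv2.INTER_CUBIC))
a=cv2.imread("pics/scene0.png")[70:350,180:480]; cv2.imwrite("pics/s1.png",cv2.resize(a,None,fx=2,fy=2,interpolation=cv2.INTER_CUBIC))
```

```text
(no output)
```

View pics/t1.png

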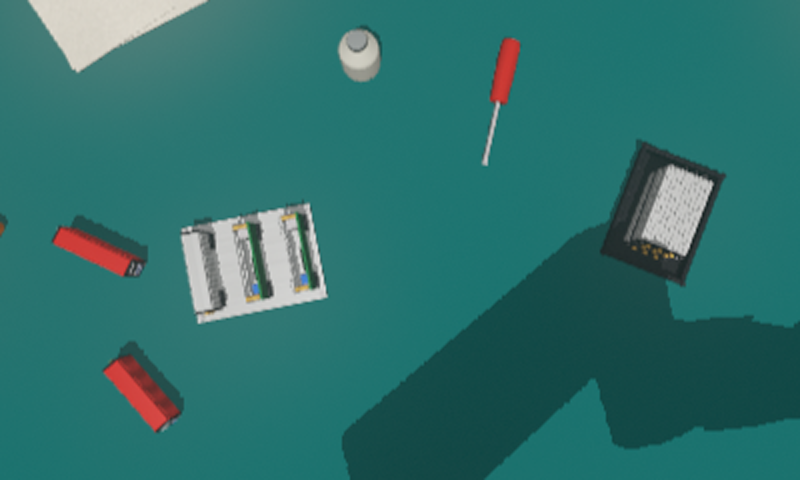

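View pics/s1.png

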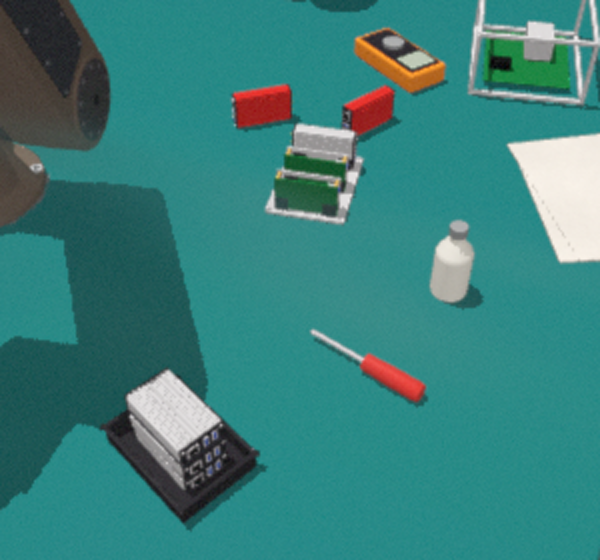

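The two views show four things that could be taken for the module, at these top-camera pixels:
- The silver box in the rack's left slot, (212,226).
- A red look-alike at (160,216).
- A red look-alike at (179,284).
- The pile in the tray, (441,193).

I choose the silver ribbed box in the rack. The other two slots hold the green open assemblies.

Run:
```python
from h import *
c=read_camera("top"); s=read_camera("scene")
def L(p): return [110+p[0]/2,90+p[1]/2]
def S(p): return [180+p[0]/2,70+p[1]/2]
def rect(ps,z):
    P=np.array([ray(c,L(p),z)[:2] for p in ps]); print(P.round(0).tolist(),"ctr",P.mean(0).round(1),"edges",[round(float(np.linalg.norm(P[i]-P[i-1]))) for i in range(4)],
      "dirs",[round(float(np.degrees(np.arctan2(*(P[i]-P[i-1])[::-1]))),1) for i in range(4)])
rect([(181,230),(308,204),(327,298),(199,323)],6)
rect([(642,141),(725,176),(684,285),(600,252)],28)
# pile top corners, triangulate top/scene : near ones
for z in (60,70,80,90,100,110): 
    print(z); rect([(667,164),(715,182),(688,257),(640,240)],z)
    print(np.array([ray(s,S(p),z)[:2] for p in [(167,371),(222,425),(184,444),(127,397)]]).round(0).tolist())
a=c["frame"][180:265,190:285]; cv2.imwrite("pics/c2.png",cv2.resize(a,None,fx=6,fy=6,interpolation=cv2.INTER_CUBIC))
```

```text
[[550.0, 346.0], [587.0, 180.0], [464.0, 152.0], [429.0, 319.0]] ctr [507.6 249.3] edges [124, 170, 126, 170] dirs [12.6, -77.6, -167.5, 101.7]
[[673.0, -256.0], [629.0, -364.0], [487.0, -309.0], [528.0, -201.0]] ctr [ 579.  -282.4] edges [155, 117, 152, 116] dirs [-20.8, -112.4, 158.9, 69.2]
60
[[639.0, -279.0], [617.0, -340.0], [522.0, -305.0], [543.0, -244.0]] ctr [ 580.2 -291.9] edges [103, 64, 101, 64] dirs [-19.8, -110.1, 159.8, 71.1]
[[532.0, -221.0], [631.0, -260.0], [605.0, -301.0], [511.0, -274.0]]
70
[[638.0, -276.0], [616.0, -336.0], [522.0, -301.0], [542.0, -242.0]] ctr [ 579.4 -288.9] edges [102, 64, 100, 63] dirs [-19.8, -110.1, 159.8, 71.1]
[[538.0, -227.0], [635.0, -266.0], [609.0, -306.0], [517.0, -280.0]]
80
[[637.0, -273.0], [615.0, -333.0], [521.0, -298.0], [542.0, -239.0]] ctr [ 578.7 -285.9] edges [101, 63, 100, 63] dirs [-19.8, -110.1, 159.8, 71.1]
[[543.0, -234.0], [639.0, -272.0], [614.0, -311.0], [522.0, -286.0]]
90
[[635.0, -270.0], [614.0, -329.0], [521.0, -295.0], [541.0, -237.0]] ctr [ 577.9 -282.9] edges [100, 63, 99, 62] dirs [-19.8, -110.1, 159.8, 71.1]
[[548.0, -240.0], [643.0, -278.0], [618.0, -317.0], [528.0, -291.0]]
100
[[634.0, -268.0], [613.0, -326.0], [521.0, -292.0], [541.0, -234.0]] ctr [ 577.1 -279.9] edges [99, 62, 98, 61] dirs [-19.8, -110.1, 159.8, 71.1]
[[554.0, -246.0], [647.0, -284.0], [623.0, -322.0], [534.0, -297.0]]
110
[[633.0, -265.0], [612.0, -322.0], [521.0, -289.0], [540.0, -231.0]] ctr [ 576.4 -276.9] edges [98, 62, 97, 61] dirs [-19.8, -110.1, 159.8, 71.1]
[[559.0, -253.0], [651.0, -289.0], [627.0, -327.0], [539.0, -303.0]]
```

View pics/c2.png

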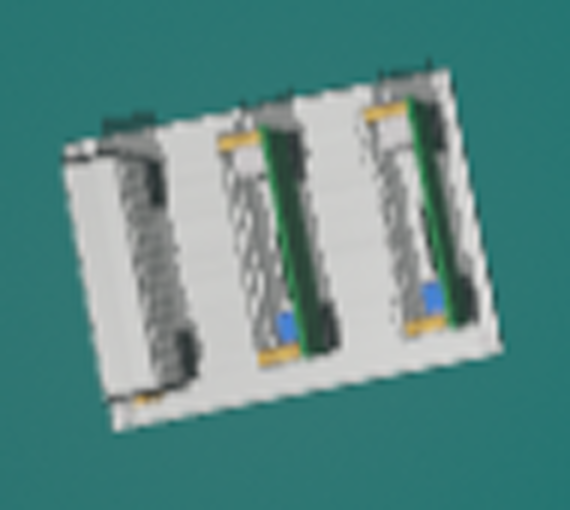

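The crop shows the silver ribbed box with black ends in the left slot at full-image pixel ~(210,226). From the rack pose (yaw 12.4°) it should sit near (494,310). I'll move above it at a safe height.

Request:
jog_arm --targets '[{"slide":[46,38,8],"turn":[0,0,0],"claw":55},{"slide":[46,38,8],"turn":[0,0,0],"claw":55},{"slide":[46,38,8],"turn":[0,0,0],"claw":55},{"slide":[46,38,8],"turn":[0,0,0],"claw":55},{"slide":[46,38,8],"turn":[0,0,0],"claw":55}]'

```text
t: 1.42
eef_pos: [458.4, -390.9, 255.1]
tcp_rot: [3.141, -0.0, 0.372]
ft_force: [0.1, -1.0, 0.6]
opening: 0.567
grip_force: 0.0
```

Request:
jog_arm --targets '[{"slide":[12,58,0],"turn":[0,0,-2],"claw":55},{"slide":[12,58,0],"turn":[0,0,-2],"claw":55},{"slide":[12,58,0],"turn":[0,0,-2],"claw":55},{"slide":[12,58,0],"turn":[0,0,-2],"claw":55},{"slide":[12,58,0],"turn":[0,0,-1],"claw":55}]'

```text
t: 2.05
eef_pos: [517.3, -100.4, 254.9]
tcp_rot: [3.141, -0.001, 0.214]
ft_force: [1.2, -0.2, 0.3]
opening: 0.549
grip_force: 0.0
```

Request:
jog_arm --targets '[{"slide":[-3,58,0],"turn":[0,0,0],"claw":55},{"slide":[-3,58,0],"turn":[0,0,0],"claw":55},{"slide":[-3,58,0],"turn":[0,0,0],"claw":55},{"slide":[-3,58,0],"turn":[0,0,0],"claw":55},{"slide":[-3,58,0],"turn":[0,0,0],"claw":55}]'

```text
t: 2.68
eef_pos: [501.8, 189.6, 254.9]
tcp_rot: [3.142, -0.001, 0.215]
ft_force: [0.7, -0.8, 0.6]
opening: 0.549
grip_force: 0.0
```

Request:
jog_arm --targets '[{"slide":[-4,58,0],"turn":[0,0,0],"claw":55},{"slide":[-4,58,0],"turn":[0,0,0],"claw":55},{"slide":[0,4,0],"turn":[0,0,0],"claw":55}]'

```text
t: 3.05
eef_pos: [493.3, 310.8, 254.4]
tcp_rot: [-3.141, 0.0, 0.219]
ft_force: [1.1, 0.3, -0.1]
opening: 0.551
grip_force: 0.0
```

Run:
```python
from h import *
s=state(); print(s["eef_pos"],s["tcp_rot"],s["joints"])
c=read_camera("wrist"); cv2.imwrite("pics/w1.png",c["frame"]); print(-c["R"].T@c["t"])
for q in("module","assembly_a"): print(q,[(np.round(r["xy"]).tolist(),round(r["conf"],2),np.round(ray(c,r["xy"],60)).tolist()) for r in look_for(q,"wrist")])
```

```text
[493.2829699  310.78515938 254.35493735] [-3.14137426e+00  5.81242783e-05  2.18612482e-01] [4.48831545e-01 3.93226606e-01 1.61315441e+00 2.49157308e-04
 1.13521841e+00 1.80091027e+00]
[563.02677477 327.16761796 424.89425038]
module [([238.0, 245.0], 0.9, [389.0, 401.0, 60.0]), ([218.0, 133.0], 0.76, [528.0, 446.0, 60.0]), ([321.0, 176.0], 0.67, [503.0, 314.0, 60.0])]
assembly_a [([371.0, 178.0], 0.94, [514.0, 252.0, 60.0]), ([417.0, 179.0], 0.66, [525.0, 194.0, 60.0])]
```

View pics/w1.png

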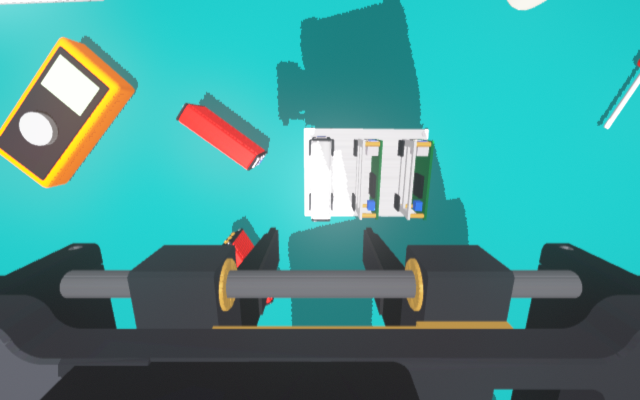

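The wrist view shows the module as the white bar in the left slot, columns ~309–332 and rows ~138–219. The fingers close across it, and the assemblies at 371 and 417 are clear.

Run:
```python
from h import *
c=read_camera("wrist")
for p in [(310,139),(332,139),(332,219),(309,219),(321,179)]: print(p,ray(c,p,66).round(1)[:2])
a=np.radians(12.4);ex=np.array([np.cos(a),np.sin(a)]);ey=np.array([-ex[1],ex[0]])
for sx,sy in((1,1),(1,-1),(-1,-1),(-1,1)):
    P=np.array([494.3,309.9])+52*sx*ex+12*sy*ey; print(sx,sy,proj(c,[*P,66]).round(1))
for sx,sy in((1,1),(1,-1),(-1,-1),(-1,1)):
    P=np.array([507.6,249.3])+63*sx*ex+86*sy*ey; print("rack",sx,sy,proj(c,[*P,6]).round(1))
```

```text
(310, 139) [545.6 332.2]
(332, 139) [551.2 306.6]
(332, 219) [453.7 284.2]
(309, 219) [447.4 312.9]
(321, 179) [501.3 309.1]
1 1 [309.  141.5]
1 -1 [329.1 141.5]
-1 -1 [328.6 224.1]
-1 1 [309.9 224.1]
rack 1 1 [301.9 131.1]
rack 1 -1 [426.4 131. ]
rack -1 -1 [418.7 218. ]
rack -1 1 [303.3 218. ]
```

Request:
jog_arm --targets '[{"slide":[5,-1,-40],"turn":[0,0,0],"claw":55},{"slide":[0,0,-50],"turn":[0,0,0],"claw":55},{"slide":[0,0,-50],"turn":[0,0,0],"claw":55},{"slide":[0,0,-40],"turn":[0,0,0],"claw":55},{"slide":[0,0,-25],"turn":[0,0,0],"claw":55}]'

```text
t: 3.88
eef_pos: [499.1, 304.9, 48.0]
tcp_rot: [3.141, 0.002, 0.213]
ft_force: [-0.3, -0.1, -0.3]
opening: 0.547
grip_force: 0.0
```

Request:
jog_arm --targets '[{"slide":[0,0,-15],"turn":[0,0,0],"claw":55},{"slide":[0,0,0],"turn":[0,0,0],"claw":0},{"slide":[0,0,0],"turn":[0,0,0],"claw":0},{"slide":[0,0,0],"turn":[0,0,0],"claw":0},{"slide":[0,0,0],"turn":[0,0,0],"claw":0}]'

```text
t: 4.5
eef_pos: [499.5, 308.0, 35.8]
tcp_rot: [-3.14, -0.003, 0.214]
ft_force: [-1.9, 7.6, 2.7]
opening: 0.274
grip_force: 29.1
```

Request:
jog_arm --targets '[{"slide":[0,0,15],"turn":[0,0,0],"claw":0},{"slide":[0,0,30],"turn":[0,0,0],"claw":0},{"slide":[0,0,40],"turn":[0,0,0],"claw":0},{"slide":[0,0,40],"turn":[0,0,0],"claw":0},{"slide":[0,-15,10],"turn":[0,0,0],"claw":0}]'

```text
t: 5.12
eef_pos: [499.5, 292.0, 172.0]
tcp_rot: [-3.141, -0.004, 0.216]
ft_force: [0.8, 0.3, -3.8]
opening: 0.247
grip_force: 30.0
```

Request:
jog_arm --targets '[{"slide":[0,-31,0],"turn":[0,0,9.7],"claw":0},{"slide":[0,-31,0],"turn":[0,0,9.7],"claw":0},{"slide":[0,-31,0],"turn":[0,0,9.7],"claw":0},{"slide":[0,-31,0],"turn":[0,0,9.7],"claw":0},{"slide":[0,-31,0],"turn":[0,0,9.7],"claw":0}]'

```text
t: 5.75
eef_pos: [498.1, 134.9, 168.6]
tcp_rot: [-3.14, 0.001, 1.067]
ft_force: [0.5, -0.4, -3.4]
opening: 0.248
grip_force: 30.0
```

Request:
jog_arm --targets '[{"slide":[0,-30,0],"turn":[0,0,9.7],"claw":0},{"slide":[0,-30,0],"turn":[0,0,9.7],"claw":0},{"slide":[0,-27,0],"turn":[0,0,9.5],"claw":0},{"slide":[0,0,0],"turn":[0,10,0],"claw":0},{"slide":[0,0,-20],"turn":[0,10,0],"claw":0}]'

```text
t: 6.38
eef_pos: [499.1, 48.6, 150.3]
tcp_rot: [-2.79, 0.002, 1.565]
ft_force: [-0.0, 0.0, -3.1]
opening: 0.249
grip_force: 30.0
```

Request:
jog_arm --targets '[{"slide":[0,0,-30],"turn":[0,10,0],"claw":0},{"slide":[0,0,-30],"turn":[0,10,0],"claw":0},{"slide":[0,0,-20],"turn":[0,0,0],"claw":0},{"slide":[0,0,-20],"turn":[0,0,0],"claw":0},{"slide":[0,0,-8],"turn":[0,0,0],"claw":0}]'

```text
t: 7.0
eef_pos: [498.6, 49.6, 41.6]
tcp_rot: [-2.446, 0.003, 1.567]
ft_force: [-0.4, -0.4, -2.6]
opening: 0.249
grip_force: 30.0
```

Request:
jog_arm --targets '[{"slide":[0,0,-4],"turn":[0,0,0],"claw":0},{"slide":[0,0,-3],"turn":[0,0,0],"claw":0},{"slide":[0,0,-2],"turn":[0,0,0],"claw":0}]'

```text
t: 7.38
eef_pos: [499.3, 49.7, 33.2]
tcp_rot: [-2.445, 0.003, 1.567]
ft_force: [-0.2, -0.3, -3.3]
opening: 0.253
grip_force: 30.0
```

Request:
jog_arm --targets '[{"slide":[0,0,-1.5],"turn":[0,0,0],"claw":0},{"slide":[0,0,-1],"turn":[0,0,0],"claw":0}]'

```text
t: 7.62
eef_pos: [499.2, 49.7, 30.8]
tcp_rot: [-2.444, 0.003, 1.567]
ft_force: [1.5, -1.2, 9.5]
opening: 0.252
grip_force: 30.0
```

Request:
jog_arm --targets '[{"slide":[0,0,0],"turn":[0,0,0],"claw":42},{"slide":[0,0,0],"turn":[0,0,0],"claw":42},{"slide":[0,0,0],"turn":[0,0,0],"claw":42}]'

```text
t: 8.0
eef_pos: [499.0, 49.7, 30.1]
tcp_rot: [-2.443, 0.003, 1.567]
ft_force: [-0.3, -0.1, -1.5]
opening: 0.414
grip_force: 0.3
```

Request:
jog_arm --targets '[{"slide":[6,0,8],"turn":[0,0,0],"claw":42},{"slide":[13,0,15],"turn":[0,0,0],"claw":42},{"slide":[26,0,31],"turn":[0,0,0],"claw":42},{"slide":[26,0,40],"turn":[0,0,0],"claw":42},{"slide":[0,0,40],"turn":[0,0,0],"claw":42}]'

```text
t: 8.62
eef_pos: [571.4, 49.6, 165.7]
tcp_rot: [-2.444, 0.003, 1.567]
ft_force: [0.8, -0.6, -0.6]
opening: 0.42
grip_force: 0.0
```

Request:
jog_arm --targets '[{"slide":[-10,0,30],"turn":[0,-10,0],"claw":100},{"slide":[-10,0,30],"turn":[0,-10,0],"claw":100},{"slide":[-10,0,20],"turn":[0,-10,0],"claw":100},{"slide":[-10,0,0],"turn":[0,-10,0],"claw":100},{"slide":[0,0,0],"turn":[0,0,0],"claw":100}]'

```text
t: 9.25
eef_pos: [528.2, 49.9, 246.1]
tcp_rot: [3.139, 0.0, 1.566]
ft_force: [-0.6, 0.2, 0.1]
opening: 0.888
grip_force: 0.0
```

Run:
```python
from h import *
s=state(); print(s["t"],s["eef_pos"],s["tcp_rot"],s["joints"],s["ft_force"])
w=read_camera("wrist"); c=read_camera("top"); sc=read_camera("scene")
cv2.imwrite("pics/a.png",np.vstack([np.hstack([w["frame"][:,100:500]]),]))
a=sc["frame"][110:310,200:500]
cv2.imwrite("pics/w2.png",np.hstack([w["frame"],cv2.copyMakeBorder(c["frame"][120:320,220:380],0,200,0,0,cv2.BORDER_CONSTANT)]))
for n,cc in(("wrist",w),("top",c),("scene",sc)): print(n,[(np.round(r["xy"]).tolist(),round(r["conf"],2),np.round(ray(cc,r["xy"],24)).tolist()) for r in look_for("module",n)])
```

```text
9.25 [528.18931203  49.90606917 246.11639326] [3.13860870e+00 1.38452587e-05 1.56585099e+00] [-3.03607935e-02  3.22344151e-01  1.74971212e+00  7.08015896e-05
  1.06655304e+00 -2.54495961e-02] [-0.56916997  0.20036421  0.09915604]
wrist [([311.0, 175.0], 0.98, [516.0, 58.0, 24.0])]
top [([157.0, 215.0], 0.97, [523.0, 453.0, 24.0]), ([179.0, 287.0], 0.92, [339.0, 391.0, 24.0])]
scene [([311.0, 197.0], 0.71, [521.0, 46.0, 24.0]), ([311.0, 121.0], 0.69, [333.0, 407.0, 24.0]), ([360.0, 125.0], 0.63, [506.0, 456.0, 24.0])]
```

View pics/w2.png

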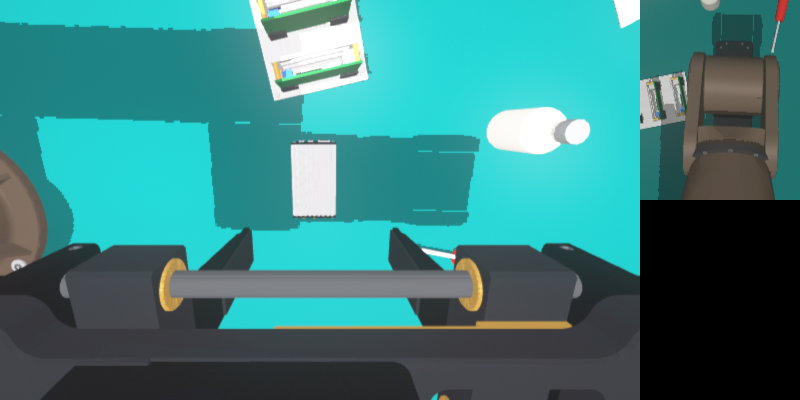

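The module lies flat and clear on the bench. In the wrist view it spans columns 291–336 and rows 142–217, square to the gripper. The other things haven't moved.

Run:
```python
from h import *
c=read_camera("wrist"); f=c["frame"].astype(int)
m=((f.max(2)-f.min(2)<45)&(f.min(2)>130)).astype(np.uint8); m[:125]=0;m[230:]=0;m[:,:260]=0;m[:,370:]=0
n,l,st,ce=cv2.connectedComponentsWithStats(m); i=1+st[1:,4].argmax(); print(st[i])
b=cv2.boxPoints(cv2.minAreaRect(np.argwhere(l==i)[:,::-1].astype(np.float32)))
P=np.array([ray(c,p,24)[:2] for p in b]); print(b.round(0).tolist(),P.round(1).tolist(),P.mean(0),[round(float(np.linalg.norm(P[k]-P[k-1]))) for k in range(4)])
d=P[1]-P[0]; print(np.degrees(np.arctan2(d[1],d[0])))
print(state()["eef_pos"])
```

```text
[ 289  144   46   73 3232]
[[289.0, 144.0], [334.0, 144.0], [334.0, 216.0], [289.0, 216.0]] [[489.4, 98.9], [547.9, 98.7], [548.6, 0.7], [486.3, 1.0]] [518.06547055  49.81865999] [98, 59, 98, 62]
-0.2493031634559588
[530.70755184  49.63084159 243.50339283]
```

Request:
jog_arm --targets '[{"slide":[-12,0,-40],"turn":[0,0,0],"claw":100},{"slide":[0,0,-50],"turn":[0,0,0],"claw":100},{"slide":[0,0,-50],"turn":[0,0,0],"claw":100},{"slide":[0,0,-40],"turn":[0,0,0],"claw":100},{"slide":[0,0,-25],"turn":[0,0,0],"claw":100}]'

```text
t: 10.22
eef_pos: [517.7, 49.7, 36.7]
tcp_rot: [-3.138, -0.0, 1.566]
ft_force: [0.3, 0.0, 1.1]
opening: 0.998
grip_force: 0.0
```

Request:
jog_arm --targets '[{"slide":[0,0,-15],"turn":[0,0,0],"claw":100},{"slide":[0,0,-10],"turn":[0,0,0],"claw":100},{"slide":[0,0,0],"turn":[0,0,0],"claw":100}]'

```text
t: 10.6
eef_pos: [518.2, 49.7, 14.0]
tcp_rot: [-3.141, -0.0, 1.566]
ft_force: [0.3, -0.8, 0.7]
opening: 1.0
grip_force: 0.0
```

Request:
jog_arm --targets '[{"slide":[0,0,-8],"turn":[0,0,0],"claw":100},{"slide":[0,0,0],"turn":[0,0,0],"claw":0},{"slide":[0,0,0],"turn":[0,0,0],"claw":0},{"slide":[0,0,0],"turn":[0,0,0],"claw":0},{"slide":[0,0,0],"turn":[0,0,0],"claw":0}]'

```text
t: 11.22
eef_pos: [518.3, 49.7, 6.4]
tcp_rot: [3.141, 0.0, 1.566]
ft_force: [1.5, -0.4, -0.8]
opening: 0.636
grip_force: 0.5
```

Request:
jog_arm --targets '[{"slide":[0,0,5],"turn":[0,0,0],"claw":0},{"slide":[0,0,20],"turn":[0,0,0],"claw":0},{"slide":[0,0,40],"turn":[0,0,0],"claw":0},{"slide":[0,0,50],"turn":[0,0,0],"claw":0},{"slide":[0,0,55],"turn":[0,0,0],"claw":0}]'

```text
t: 11.85
eef_pos: [517.4, 49.7, 177.6]
tcp_rot: [-3.14, -0.0, 1.566]
ft_force: [1.0, -0.1, -3.0]
opening: 0.63
grip_force: 30.0
```

Request:
jog_arm --targets '[{"slide":[8,-41,0],"turn":[0,0,8.7],"claw":0},{"slide":[8,-41,0],"turn":[0,0,8.7],"claw":0},{"slide":[8,-41,0],"turn":[0,0,8.7],"claw":0},{"slide":[8,-41,0],"turn":[0,0,8.7],"claw":0},{"slide":[8,-41,0],"turn":[0,0,8.7],"claw":0}]'

```text
t: 12.48
eef_pos: [557.8, -156.5, 176.2]
tcp_rot: [-3.141, -0.001, 2.33]
ft_force: [1.2, 0.8, -3.5]
opening: 0.63
grip_force: 30.0
```

Request:
jog_arm --targets '[{"slide":[7,-41,0],"turn":[0,0,8.7],"claw":0},{"slide":[7,-41,0],"turn":[0,0,8.7],"claw":0},{"slide":[7,-45,0],"turn":[0,0,8.7],"claw":0},{"slide":[0,0,0],"turn":[0,0,0],"claw":0}]'

```text
t: 12.98
eef_pos: [578.7, -284.9, 175.6]
tcp_rot: [-3.141, -0.001, 2.779]
ft_force: [-0.6, 0.2, -2.8]
opening: 0.633
grip_force: 30.0
```

Run:
```python
from h import *
s=state(); print(s["eef_pos"],s["tcp_rot"],s["joints"])
w=read_camera("wrist"); c=read_camera("scene")
a=np.hstack([w["frame"][:,120:520], cv2.resize(c["frame"][220:370,200:350],(400,400),interpolation=cv2.INTER_CUBIC)])
cv2.imwrite("pics/w3.png",a)
```

```text
[ 578.68663389 -284.93687211  175.61102401] [-3.14147265e+00 -5.31342516e-04  2.77942672e+00] [-5.59787295e-01  5.57711999e-01  1.54953850e+00 -2.58196629e-04
  1.03483960e+00 -1.76828582e+00]
```

View pics/w3.png

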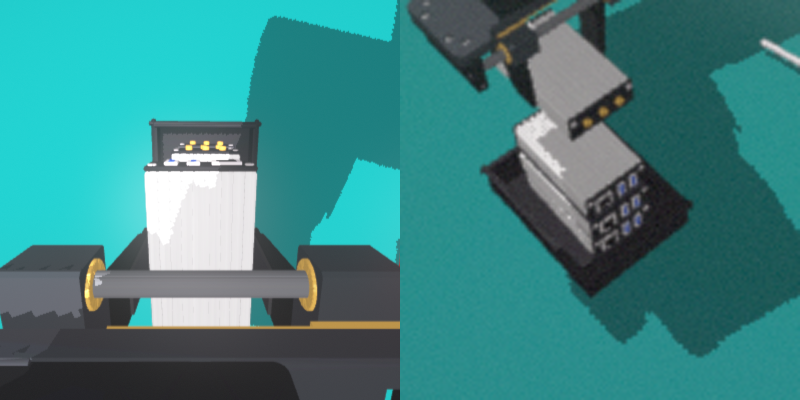

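The module is held level above the pile. In the wrist view its front edge spans crop columns 145–257, and the tray's far rim spans 151–260 at row 122. I'll check the lateral offset.

Run:
```python
from h import *
w=read_camera("wrist"); s=state(); t=s["eef_pos"][:2]
a=np.radians(-20.7);ex=np.array([np.cos(a),np.sin(a)]);ey=np.array([-ex[1],ex[0]])
def loc(p,z,o): d=ray(w,p,z)[:2]-o; return np.round([d@ex,d@ey],1)
T=np.array([579,-282.4])
print("tcp in tray",np.round([(t-T)@ex,(t-T)@ey],1))
print("module front edge rel tcp",[loc(p,194,t) for p in((265,169),(377,169))])
print("tray flange (expect 80,+-59)",[loc(p,28,T) for p in((271,122),(380,122))])
# top pile front edge: white top visible strip
c=read_camera("scene")
def S(p): return [200+p[0]*150/400,220+p[1]*150/400]
# pile top front(black/white) corners in scene: (584,190),(645,155) ; held module: (568,118),(634,80)
for z in(75,80,85,90): print(z,[ (lambda d:np.round([d@ex,d@ey],1))(ray(c,S((x-400,y)),z)[:2]-T) for x,y in((584,192),(644,158),(514,128))])
print("held top z194",[ (lambda d:np.round([d@ex,d@ey],1))(ray(c,S((x-400,y)),194)[:2]-t) for x,y in((568,120),(634,80))])
```

```text
tcp in tray [-0.6  0.7]
module front edge rel tcp [array([-50.3, -28.6]), array([-50.2,  29.5])]
tray flange (expect 80,+-59) [array([-76.5, -50.6]), array([-76.3,  63. ])]
75 [array([ 35.3, -17.8]), array([43.2, 39.4]), array([-57.9, -21.9])]
80 [array([ 38.3, -19.5]), array([46.2, 37.4]), array([-54.3, -23.6])]
85 [array([ 41.4, -21.2]), array([49.2, 35.3]), array([-50.6, -25.2])]
90 [array([ 44.4, -22.8]), array([52.1, 33.2]), array([-46.9, -26.9])]
held top z194 [array([ 51. , -29.4]), array([55.1, 29.6])]
```

Request:
jog_arm --targets '[{"slide":[3,3,-20],"turn":[0,0,0],"claw":0},{"slide":[0,0,-20],"turn":[0,0,0],"claw":0},{"slide":[0,0,-15],"turn":[0,0,0],"claw":0},{"slide":[0,0,-4],"turn":[0,0,0],"claw":0},{"slide":[0,0,-3],"turn":[0,0,0],"claw":0}]'

```text
t: 13.8
eef_pos: [582.3, -279.2, 114.5]
tcp_rot: [-3.142, 0.001, 2.78]
ft_force: [0.9, 0.0, -3.0]
opening: 0.631
grip_force: 30.0
```

Run:
```python
from h import *
w=read_camera("wrist"); print(state()["eef_pos"],state()["ft_force"])
cv2.imwrite("pics/w4.png",cv2.resize(w["frame"][90:260,220:420],None,fx=3,fy=3,interpolation=cv2.INTER_CUBIC))
```

```text
[ 582.20681574 -279.27034464  114.24803916] [-0.85512394  0.17571204 -3.16051206]
```

View pics/w4.png

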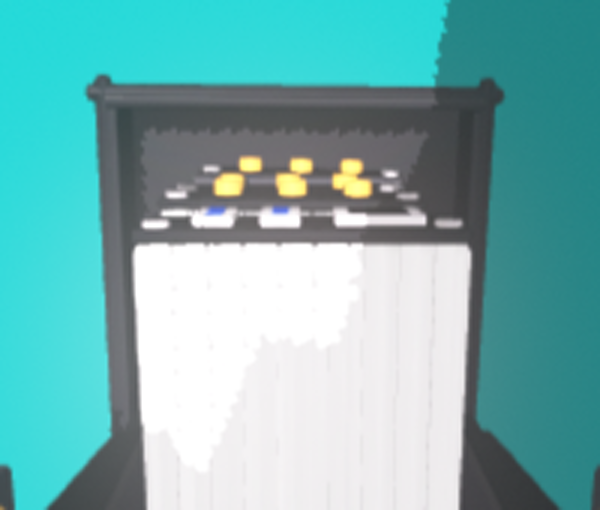

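The tray rim's centre is at crop column ~296, the pile's yellow sockets at ~301 and the module at ~302. They line up within about 2 mm, so I'll feel downward.

Request:
jog_arm --targets '[{"slide":[0,0,-4],"turn":[0,0,0],"claw":0},{"slide":[0,0,-4],"turn":[0,0,0],"claw":0},{"slide":[0,0,-3],"turn":[0,0,0],"claw":0}]'

```text
t: 14.22
eef_pos: [582.0, -279.3, 102.9]
tcp_rot: [3.141, -0.0, 2.78]
ft_force: [-0.2, 0.0, -3.4]
opening: 0.631
grip_force: 30.0
```

Request:
jog_arm --targets '[{"slide":[0,0,-2],"turn":[0,0,0],"claw":0},{"slide":[0,0,-2],"turn":[0,0,0],"claw":0}]'

```text
t: 14.48
eef_pos: [582.1, -279.3, 99.1]
tcp_rot: [3.142, 0.0, 2.78]
ft_force: [0.1, -0.1, -2.9]
opening: 0.629
grip_force: 30.0
```

Request:
jog_arm --targets '[{"slide":[0,0,-2],"turn":[0,0,0],"claw":0},{"slide":[0,0,-1],"turn":[0,0,0],"claw":0}]'

```text
t: 14.72
eef_pos: [582.0, -279.3, 96.0]
tcp_rot: [3.141, -0.0, 2.78]
ft_force: [0.2, -0.2, -3.7]
opening: 0.628
grip_force: 30.0
```

Request:
jog_arm --targets '[{"slide":[0,0,-1],"turn":[0,0,0],"claw":0},{"slide":[0,0,-1],"turn":[0,0,0],"claw":0}]'

```text
t: 14.98
eef_pos: [582.1, -279.4, 94.3]
tcp_rot: [3.142, 0.0, 2.78]
ft_force: [-0.7, 0.9, -0.8]
opening: 0.627
grip_force: 30.0
```

Request:
jog_arm --targets '[{"slide":[0,0,-1],"turn":[0,0,0],"claw":0},{"slide":[0,0,-1],"turn":[0,0,0],"claw":0}]'

```text
t: 15.22
eef_pos: [582.1, -279.4, 92.8]
tcp_rot: [-3.142, 0.001, 2.78]
ft_force: [-3.4, 2.5, 6.8]
opening: 0.632
grip_force: 30.0
```

Request:
jog_arm --targets '[{"slide":[0,0,0],"turn":[0,0,0],"claw":0},{"slide":[0,0,0.5],"turn":[0,0,0],"claw":0},{"slide":[0,0,0],"turn":[0,0,0],"claw":0}]'

```text
t: 15.6
eef_pos: [582.2, -279.3, 93.1]
tcp_rot: [3.142, 0.001, 2.78]
ft_force: [-2.0, 0.6, 5.1]
opening: 0.628
grip_force: 30.0
```

Request:
jog_arm --targets '[{"slide":[0,0,0],"turn":[0,0,0],"claw":75},{"slide":[0,0,0],"turn":[0,0,0],"claw":100},{"slide":[0,0,0],"turn":[0,0,0],"claw":100},{"slide":[0,0,0],"turn":[0,0,0],"claw":100},{"slide":[0,0,0],"turn":[0,0,0],"claw":100}]'

```text
t: 16.23
eef_pos: [582.1, -279.3, 92.6]
tcp_rot: [3.141, -0.0, 2.78]
ft_force: [-0.5, -0.6, -0.1]
opening: 0.997
grip_force: 0.0
```

Request:
jog_arm --targets '[{"slide":[0,0,10],"turn":[0,0,0],"claw":100},{"slide":[0,0,25],"turn":[0,0,0],"claw":100},{"slide":[0,0,40],"turn":[0,0,0],"claw":100},{"slide":[0,0,40],"turn":[0,0,0],"claw":100},{"slide":[0,0,0],"turn":[0,0,0],"claw":100}]'

```text
t: 16.85
eef_pos: [583.1, -279.9, 211.6]
tcp_rot: [-3.141, 0.006, 2.78]
ft_force: [0.1, 0.3, -1.2]
opening: 1.001
grip_force: 0.0
```

Run:
```python
from h import *
w=read_camera("wrist"); c=read_camera("scene"); print(state()["t"],state()["eef_pos"],state()["ft_force"])
a=np.hstack([w["frame"][:,120:520], cv2.resize(c["frame"][220:370,200:350],(400,400),interpolation=cv2.INTER_CUBIC)])
cv2.imwrite("pics/w5.png",a)
```

```text
16.95 [ 581.9293588  -279.19455739  207.92345004] [ 0.35479682  0.19953678 -0.70836436]
```

View pics/w5.png

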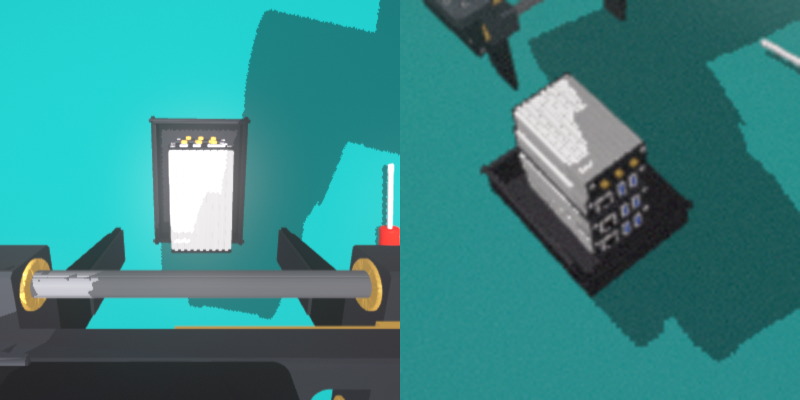

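The module rests flat on the pile, released and flush with the ones below. In the scene view its end faces line up around column 615, and the gripper is clear.

```bash
python3 -c "
from h import *
print(job_done())"
```

```text
the job is handed in; nothing more can be done
None
```

I laid the module on the bench, re-gripped it across its width and lowered it by feel onto the pile. It was released level and lined up, and I handed the job in at about 17 s; no verdict was returned.

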